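# Lay the battery mills across the rail rest, heavy end back

### The arm

A 6-joint arm with a two-finger parallel gripper is mounted at the origin on the work surface; the furniture and walls round the work are solid. World frame = base frame: x ahead of the robot, y to its left, z up, the work surface at z = 0. Lengths are in m, angles in rad, forces in N, time in s.
With the tool pointing down it reaches from about 0.25 to 0.725 m from the base axis. Payload 4 kg.
Tool frame: the origin (TCP) lies midway between the tips of the shut fingers; the grasp point (between the pads) lies 19 mm behind it; z points along the fingers, y is the line along which they close (so a half turn about z gives the same grasp; the last joint's range is limited). The gripper opens to 85 mm and grips with 20 to 120 N. Pads are 22 mm wide; open, the fingers measure 114 mm over their backs; the gripper's body (76 mm by 85 mm) begins 54 mm behind the grasp point. The pads swing forward as they close: fully open they stand 13 mm farther back than shut.
Start: joints at [-1.275, 0.241, 0.005, 1.335, 0, 1.571], TCP at [0.146, -0.478, 0.231] pointing down, gripper open.
Joint ranges: [-2.72, 2.72], [-1.05, 1.87], [-1.09, 1.28], [-1.99, 2.15], [-1.42, 1.44], [-3.14, 3.14]. Speed limits (rad/s): [2.79, 2.79, 3.14, 3.14, 3.14, 3.14].

### API

Orientations are given as a unit quaternion [x, y, z, w].
In Python, from workcell import bot gives the robot as it stands. The module is installed in compiled form; this text tells all that it offers.
- The arm moves only by the tool drive_tool, never from a script. Its arguments are lists of equal length, an entry for each row: "slide": the shift along the tool's x, y, z scaled (see below), a list of three; "rotation": the turn, a rotation vector about the tool's x, y, z scaled (see below), a list of three. A call has exactly 8 rows; each row is the pose to reach, as a shift and turn from the pose commanded when the call began, along the tool's axes at that moment; what a row does not reach only later rows make up. The controller multiplies each number of a shift by 250 mm and each number of a turn by 0.5 rad. A row lasts 1/8 s, in which the tool goes at most 62.5 mm and 10.7 degrees, less where a joint would pass 70% of its speed; a pose out of reach is approached as far as the arm can. A call with a number of a shift or a turn outside -1 to 1 is refused whole. A call with a gripper value outside its range is refused whole. "gripper" is the opening, from 0 (shut) to 1 (fully open), set as the call begins (left out, the last holds). The fingers move at their own pace and stop on an object; the grip force is fixed at half the most. Time passes only in rows, so rows that repeat a pose let the fingers close, or fill a call up. It gives the time, the measured TCP pose, the force, the opening and the grip force at its end, in the units of the state.
- bot.get_obs(): the state, without advancing time (a new reading comes with each control period).
- bot.camera(name): name is "side" or "top"; returns a dict with "image" (480x640x3 uint8, red, green, blue), "z_map" (480x640 float32, m along the optical axis (not along the pixel's ray), 0 where there is no reading), "camera_matrix" (3x3 intrinsics, pixels), "xyz" and "orientation" of the camera in the world. Camera axes: x right, y up, looking along -z (the intrinsics and any distortion apply to the point x, -y, -z); pixel columns grow to the right and rows downward; lengths in m; the calibration is good to about 2 mm. A picture is of the moment at which its call begins.
- bot.job_done(): hands the job in; it is judged then, once.
The state is a dict: "clock": time; "joint_pos": joint angles; "joint_vel": joint speeds; "tau": joint torques, N m; "eef_pos": TCP position; "tool_rot": TCP orientation; "ft_force": force on the tool from outside, world axes, zero at the start; "ft_torque": the same for the moment, N m; "grip_width": finger opening in m; "grasp_force": force on a finger pad.
Only numpy, scipy, OpenCV 4.12 (cv2) and the standard library are available. Lean on these libraries where they do the work, as an engineer would, in place of code of your own. Each camera call takes 0.05 s, during which the arm holds its last target. There are 200 camera calls.

### The job

Put both battery mills away on the two-rail rest, side by side without touching each other: each lies level across both rails, pointing straight at the backboard, with its heavy battery end touching the backboard and its light end hanging out in front over the plate. You cannot see which end of a mill is the heavy one, so feel for it when you lift the mill at mid-length. Set them down gently, leave them lying free and do not disturb the jars and the bowl.

Things in the scene. Friction and masses are not known exactly. Their poses are not given: they have to be found in the camera images.
- mill_a_centre (a point): battery spice mill, a bar 190 mm long, 40 x 40 mm in section, metal with a black cap on either end, lying flat; both mills and both ends look alike. A battery pack fixed in one end, a random one whatever the axes say, puts its balance point about 40 mm off mid-length (about 0.5 kg; a moment of 0.19 N m when lifted at mid-length). Point: middle of the bar, 20 mm above its underside; x along the bar, z up
- mill_b_centre (a point): battery spice mill, a bar 190 mm long, 40 x 40 mm in section, metal with a black cap on either end, lying flat; both mills and both ends look alike. A battery pack fixed in one end, a random one whatever the axes say, puts its balance point about 40 mm off mid-length (about 0.5 kg; a moment of 0.19 N m when lifted at mid-length). Point: middle of the bar, 20 mm above its underside; x along the bar, z up
- rest: fixed rest with two level steel rails, 8 mm thick, along its y axis (y -110 to 110 mm), tops 60 mm above the table: front rail at x = 0, rear rail at x = 73 mm; then an upright wooden backboard, 240 mm wide, 98 mm high, front face at x = 95 mm. Origin: on the table, below the middle of the front rail; +x to the backboard, z up
- rest_seat (a point): point 80 mm above the table over the middle of the rest's front rail, axes as the rest's. A mill that lies across both rails with one end touching the backboard has its middle over the front rail at this height; its other half hangs out in front, so it tips off if that is the heavy half
- plate: fixed white dinner plate, 210 mm across, 20 mm high, in front of the rest to catch crumbs. Origin: centre of its underside
- honey_jar: bystander: honey jar with a lid, 65 mm wide, 100 mm high. Origin: centre of its underside
- spice_jar: bystander: small spice jar, 44 mm wide, 99 mm high. Origin: centre of its underside
- small_bowl: bystander: small white bowl, 130 mm wide, 58 mm high. Origin: centre of its underside

How it is judged:
At the end, for the whole second after the job is handed in: Both mills lie still on the rest, level within 4 deg, square to the backboard within 8 deg, bottoms at rail height within 6 mm, one end within 8 mm of the backboard, middles within 85 mm of the rest's midline and at least 45 mm apart; let go (x of mill_a_centre in the frame of rest between -0.008 and 0.004 m and y of mill_a_centre in the frame of rest between -0.085 and 0.085 m and z of mill_a_centre in the frame of rest between 0.074 and 0.086 m and angle between mill_a_centre's own x axis and vertical between 1.501 and 1.641 rad and angle between the x axis of each of mill_a_centre, mill_b_centre and the x axis of rest, either way round below 0.14 rad and contact force between each of mill_a, mill_b and rest above 0.5 N and linear speed of each of mill_a, mill_b below 0.02 m/s and x of mill_b_centre in the frame of rest between -0.008 and 0.004 m and y of mill_b_centre in the frame of rest between -0.085 and 0.085 m and z of mill_b_centre in the frame of rest between 0.074 and 0.086 m and angle between mill_b_centre's own x axis and vertical between 1.501 and 1.641 rad and horizontal distance between mill_a_centre and mill_b_centre above 0.045 m); the robot touches nothing.
It fails at once if the honey jar is shoved or knocked over (moved more than 40 mm) (distance of honey_jar from where it was at the start of the episode above 0.04 m).
It fails at once if the spice jar is shoved or knocked over (moved more than 40 mm) (distance of spice_jar from where it was at the start of the episode above 0.04 m).
It fails at once if the small bowl is shoved or knocked over (moved more than 40 mm) (distance of small_bowl from where it was at the start of the episode above 0.04 m).
It fails at once if a mill is banged down on the rest (more than 60 N) (contact force between mill_a and rest above 60 N).
It fails at once if a mill is banged down on the rest (more than 60 N) (contact force between mill_b and rest above 60 N).
It also fails if it takes over 72 s, if anything falls off the work surface, if the arm or the gripper's body presses on something with over 40 N, if the wrist force passes 120 N, or if a joint passes its speed limit or range.

## Working session

There is one attempt and no reset: what is moved stays moved. The work goes in short steps, Python scripts to look and compute and a tool call to move; the robot and the scene stay as the last step left them, time stands still between calls to the robot, and variables do not carry over. Pictures are saved under pics/ and viewed, at most 10 in all, crops included, and the job is handed in when it is done.

Besides the shell and the picture viewer there is one more tool, called after "Request:" as name(argument=value, ...) on one line, values as JSON. drive_tool: Moves the arm, as the interface text tells. Shifts and turns lie within -1 to 1; 1 stands for 250 mm of shift or 0.5 rad of turn. Its arguments: {"type":"object","properties":{"slide":{"type":"array","items":{"type":"array","items":{"type":"number"}}},"rotation":{"type":"array","items":{"type":"array","items":{"type":"number"}}},"gripper":{"type":"number"}},"required":["slide","rotation"]}

```bash
mkdir -p pics; cat > h.py <<'E'
import numpy as np, cv2
from scipy.spatial.transform import Rotation as R
from workcell import bot
def grab(n,f):
    c=bot.camera(n); cv2.imwrite('pics/%s.png'%f,c['image'][:,:,::-1]); np.savez('%s.npz'%f,**{k:np.asarray(v) for k,v in c.items()}); return c
def cloud(c):
    z=c['z_map'];K=c['camera_matrix'];v,u=np.mgrid[0:480,0:640]
    p=np.stack([(u-K[0,2])/K[0,0]*z,-(v-K[1,2])/K[1,1]*z,-z],-1)
    q=np.asarray(c['orientation']); r=R.from_quat(q).as_matrix() if q.size==4 else q
    return p@r.T+c['xyz']
E
python3 - <<'E'
from h import *
for n in('top','side'):
    c=grab(n,n+'0'); print(n,c['xyz'],c['orientation'],c['camera_matrix'].ravel(),c.keys())
print(bot.get_obs())
E
```

```text
top [0.54235856 0.09390216 1.00218862] [ 0.01594864 -0.03093922 -0.69533597  0.71784142] [444.88663874   0.         323.25848805   0.         444.88663874
 239.65441867   0.           0.           1.        ] dict_keys(['image', 'z_map', 'camera_matrix', 'xyz', 'orientation'])
side [ 0.47859917 -0.89455936  0.89993607] [ 0.42298157 -0.03365741 -0.06769524  0.90297903] [476.00493641   0.         311.36122216   0.         476.00493641
 242.5216558    0.           0.           1.        ] dict_keys(['image', 'z_map', 'camera_matrix', 'xyz', 'orientation'])
{'clock': 0.1, 'joint_pos': array([-1.27504163e+00,  2.41325354e-01,  3.87273922e-03,  1.33519957e+00,
       -7.08055743e-06,  1.57079562e+00]), 'joint_vel': array([ 8.70110315e-04, -1.17684654e-03,  3.68398520e-03, -6.26738940e-04,
       -3.22470631e-05, -8.87246295e-04]), 'tau': array([-1.29700129e-04, -3.73138046e+01,  2.53010273e+01,  1.08224584e-02,
        4.26279758e-07, -1.74949957e-05]), 'eef_pos': array([ 0.14556604, -0.47775741,  0.23051338]), 'tool_rot': array([ 9.89085576e-01,  1.47339274e-01, -1.40221589e-04, -9.17281140e-04]), 'ft_force': array([0.39708081, 0.28211528, 0.78039769]), 'ft_torque': array([-0.01969492, -0.02917897,  0.02401878]), 'grasp_force': 0.0, 'grip_width': 0.08547327607249525}
```

View pics/top0.png

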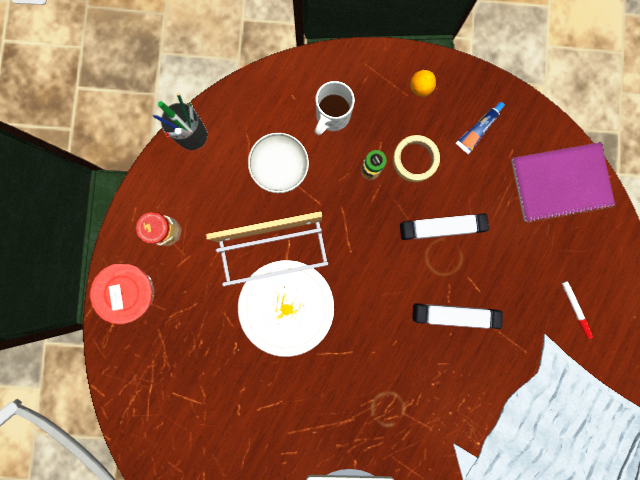

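View pics/side0.png

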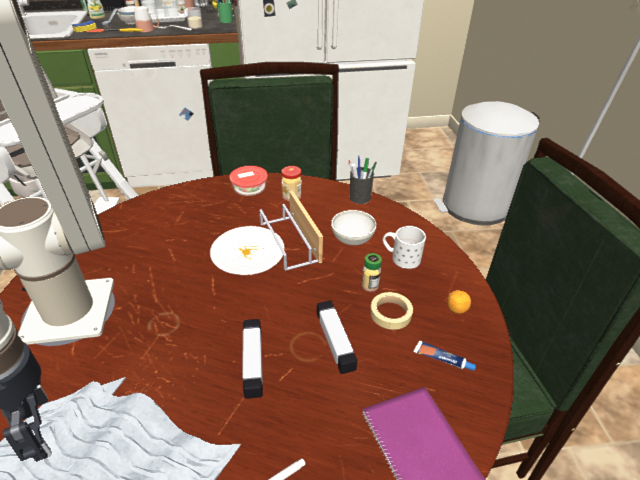

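The top view shows mill A at about (445,226) and mill B at about (458,316). The rest's front rail runs (224,284)–(327,263) with the backboard top at (208,237)–(321,215), and the plate is at (286,308). The side view shows the same mills at (336,336) and (252,358), and the rest at about (290,235).

```bash
cat > meas.py <<'E'
from h import *
def L(f): return dict(np.load(f+'.npz'))
def mills(c,rois,zl=(0.025,0.055)):
    P=cloud(c)
    for (u0,u1,v0,v1) in rois:
        p=P[v0:v1,u0:u1].reshape(-1,3); t=p[(p[:,2]>zl[0])&(p[:,2]<zl[1])]
        zt=np.percentile(t[:,2],80); t=t[t[:,2]>zt-.006]
        (cx,cy),(w,h),a=cv2.minAreaRect((t[:,:2]*1000).astype(np.float32))
        b=cv2.boxPoints(((cx,cy),(w,h),a)); e=[b[1]-b[0],b[2]-b[1]]; e=max(e,key=np.linalg.norm)
        print('mill ctr',cx,cy,'dims',w,h,'yaw',np.degrees(np.arctan2(e[1],e[0])),'ztop',zt)
if __name__=='__main__':
    t=L('top0');s=L('side0')
    print('top');mills(t,[(390,500,205,248),(405,512,295,338)])
    print('side');mills(s,[(305,365,290,380),(232,275,310,405)])
    for n,c,roi in(('top',t,(195,340,205,295)),('side',s,(255,330,190,275))):
        P=cloud(c);u0,u1,v0,v1=roi;p=P[v0:v1,u0:u1].reshape(-1,3)
        bt=p[(p[:,2]>.088)&(p[:,2]<.115)]
        r=cv2.minAreaRect((bt[:,:2]*1000).astype(np.float32));print(n,'board',r,cv2.boxPoints(r).tolist(),np.percentile(bt[:,2],[50,95]))
        ra=p[(p[:,2]>.05)&(p[:,2]<.068)]; print('rail pts',len(ra),np.percentile(ra[:,2],[10,50,90]))
    def ray(c,u,v,z):
        K=c['camera_matrix'];d=R.from_quat(c['orientation']).as_matrix()@np.array([(u-K[0,2])/K[0,0],-(v-K[1,2])/K[1,1],-1]);return c['xyz']+d*(z-c['xyz'][2])/d[2]
    for uv in[(224,284),(327,263),(220,249),(320,226)]:print('rail',uv,ray(t,*uv,.06)*1000)
    for f,roi in(('t',(360,390,148,182)),('honey',(135,182,210,246))):
        p=cloud(t)[roi[2]:roi[3],roi[0]:roi[1]].reshape(-1,3);p=p[p[:,2]>.08];print(f,p.min(0),p.max(0))
    im=t['image'][195:300,190:345,::-1];cv2.imwrite('pics/crop.png',cv2.resize(im,None,fx=5,fy=5,interpolation=cv2.INTER_CUBIC))
E
python3 meas.py
```

```text
top
mill ctr 646.3095703125 -192.76199340820312 dims 39.75639724731445 189.68545532226562 yaw -82.549385 ztop 0.040708596034623956
mill ctr 450.345703125 -224.64483642578125 dims 189.3750457763672 39.84485626220703 yaw 87.42393 ztop 0.040704419405154194
side
mill ctr 645.3931884765625 -193.91921997070312 dims 40.28035354614258 192.71279907226562 yaw -82.29939 ztop 0.04028359981081466
mill ctr 449.8133544921875 -225.353515625 dims 190.391357421875 39.328548431396484 yaw 87.516365 ztop 0.040285055237564316
top board ((629.526611328125, 196.89581298828125), (12.480484008789062, 239.19491577148438), 13.250716209411621) [[596.039306640625, 311.8788146972656], [650.86572265625, 79.0521240234375], [663.013916015625, 81.91281127929688], [608.1875, 314.739501953125]] [0.09717249 0.10024664]
rail pts 905 [0.05589793 0.05888849 0.06145088]
side board ((627.68994140625, 196.72439575195312), (14.531895637512207, 240.37423706054688), 12.86500072479248) [[593.84619140625, 312.2767028808594], [647.3665771484375, 77.93649291992188], [661.53369140625, 81.17208862304688], [608.0133056640625, 315.5122985839844]] [0.09618083 0.09962375]
rail pts 467 [0.05328343 0.05856737 0.06321154]
rail (224, 284) [505.24511433 280.24390109  60.        ]
rail (327, 263) [556.03355874  65.43565964  60.        ]
rail (220, 249) [578.41796354 291.99921123  60.        ]
rail (320, 226) [634.12447324  82.72471812  60.        ]
t [ 0.54235856 -0.04926114  0.08030248] [0.7927147  0.09390216 1.00218862]
honey [0.54235856 0.09390216 0.080164  ] [0.64847431 0.45469381 1.00218862]
```

View pics/crop.png

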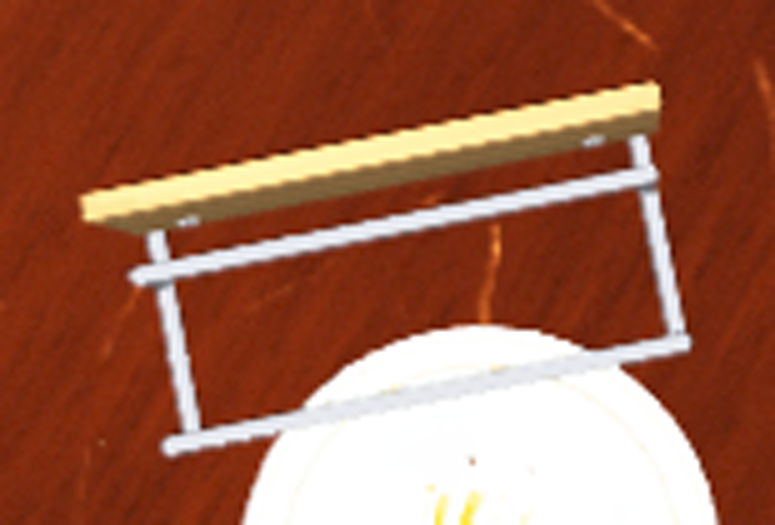

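The enlarged crop shows the front rail from (165,447) to (690,343) and the board's top front edge just above the rear rail. That puts rest_seat at about (0.530, 0.173), with yaw 13.1°. The mills' tops are at 40 mm in both views.

```bash
cat > go.py <<'E'
import sys
from h import *
# usage: go.py x y z(mm) yaw(deg): numbers (scaled) from the present pose
def main():
    o=bot.get_obs(); x,y,z,yaw=map(float,sys.argv[1:5])
    r=R.from_quat(o['tool_rot']); t=R.from_euler('z',yaw,degrees=True)*R.from_euler('x',np.pi)
    s=r.inv().apply(np.array([x,y,z])/1000-o['eef_pos'])/.25; w=(r.inv()*t).as_rotvec()/.5
    print('slide',s.round(3),'rot',w.round(3),'calls',max(abs(np.r_[s,w])).round(2))
    X=r.as_matrix()[:,0]; print('now',(o['eef_pos']*1000).round(1),'yaw',np.degrees(np.arctan2(X[1],X[0])).round(1),'q',np.degrees(o['joint_pos']).round(0),'F',o['ft_force'].round(2),'T',o['ft_torque'].round(3),'Ttool',r.inv().apply(o['ft_torque']).round(3),'w',round(float(o['grip_width']),4),'t',o['clock'])
main()
E
python3 go.py 450 -225 200 87.5
```

```text
slide [ 1.46  -0.612  0.123] rot [-3.000e-03 -2.000e-03 -2.463e+00] calls 2.46
now [ 145.6 -477.8  230.5] yaw 16.9 q [-73.  14.   0.  77.  -0.  90.] F [0.4  0.28 0.78] T [-0.02  -0.029  0.024] Ttool [-0.027  0.022 -0.024] w 0.0855 t 0.1
```

Request:
drive_tool(slide=[[0.1,-0.04,0.01],[0.25,-0.1,0.02],[0.4,-0.17,0.03],[0.55,-0.23,0.05],[0.7,-0.29,0.06],[0.84,-0.35,0.07],[0.95,-0.4,0.08],[1.0,-0.42,0.08]], rotation=[[0,0,-0.1],[0,0,-0.25],[0,0,-0.4],[0,0,-0.55],[0,0,-0.7],[0,0,-0.85],[0,0,-0.95],[0,0,-1.0]])

```text
clock: 1.1
eef_pos: [0.3549, -0.3037, 0.2107]
tool_rot: [0.921, 0.389, -0.0, -0.001]
ft_force: [0.4, -0.2, -0.2]
grip_width: 0.0856
grasp_force: 0.0
```

```bash
python3 go.py 450 -225 120 87.5
```

```text
slide [0.491 0.053 0.363] rot [-3.000e-03 -1.000e-03 -1.457e+00] calls 1.46
now [ 354.9 -303.7  210.7] yaw 45.8 q [-41.  11.  -7.  73.  -0.  94.] F [ 0.4  -0.22 -0.16] T [-0.006 -0.034 -0.016] Ttool [-0.028  0.019  0.016] w 0.0856 t 1.1
```

Request:
drive_tool(slide=[[0.05,0.01,0.04],[0.12,0.02,0.1],[0.22,0.03,0.16],[0.32,0.04,0.24],[0.4,0.05,0.3],[0.46,0.05,0.35],[0.49,0.053,0.363],[0.49,0.053,0.363]], rotation=[[0,0,-0.1],[0,0,-0.25],[0,0,-0.4],[0,0,-0.55],[0,0,-0.7],[0,0,-0.85],[0,0,-0.95],[0,0,-1.0]])

```text
clock: 2.1
eef_pos: [0.4493, -0.2269, 0.1202]
tool_rot: [0.797, 0.604, -0.0, -0.0]
ft_force: [-0.6, 0.5, 0.3]
grip_width: 0.0851
grasp_force: 0.0
```

```bash
python3 go.py 450 -225 6 87.5
```

```text
slide [0.008 0.001 0.457] rot [-0.002  0.    -0.46 ] calls 0.46
now [ 449.3 -226.9  120.2] yaw 74.3 q [-27.  19. -10.  61.  -0.  79.] F [-0.57  0.49  0.3 ] T [-0.041  0.007 -0.025] Ttool [-0.004 -0.042  0.025] w 0.0851 t 2.1
```

Request:
drive_tool(slide=[[0.004,0,0.06],[0.008,0,0.14],[0.008,0,0.24],[0.008,0,0.33],[0.008,0,0.4],[0.008,0,0.44],[0.008,0,0.457],[0.008,0,0.457]], rotation=[[0,0,-0.2],[0,0,-0.42],[0,0,-0.46],[0,0,-0.46],[0,0,-0.46],[0,0,-0.46],[0,0,-0.46],[0,0,-0.46]])

```text
clock: 3.1
eef_pos: [0.4502, -0.2251, 0.0066]
tool_rot: [0.723, 0.691, 0.0, 0.0]
ft_force: [0.8, -0.5, 0.0]
grip_width: 0.0853
grasp_force: 0.0
```

Request:
drive_tool(slide=[[0,0,0],[0,0,0],[0,0,0],[0,0,0],[0,0,0],[0,0,0],[0,0,0],[0,0,0]], rotation=[[0,0,0],[0,0,0],[0,0,0],[0,0,0],[0,0,0],[0,0,0],[0,0,0],[0,0,0]], gripper=0)

```text
clock: 4.1
eef_pos: [0.4503, -0.225, 0.0069]
tool_rot: [0.723, 0.691, 0.0, 0.0]
ft_force: [-2.0, 0.6, 5.2]
grip_width: 0.0392
grasp_force: 61.4
```

```bash
python3 go.py 450 -225 6 87.5
```

```text
slide [-0.    -0.001  0.004] rot [ 0.002  0.001 -0.003] calls 0.0
now [ 450.3 -225.     6.9] yaw 87.4 q [-27.  26. -18.  45.  -0.  66.] F [-1.99  0.62  5.17] T [ 0.06   0.21  -0.011] Ttool [0.213 0.051 0.011] w 0.0392 t 4.1
```

Gripped. I'll lift slowly to 40 mm and read the moment.

Request:
drive_tool(slide=[[0,0,-0.01],[0,0,-0.03],[0,0,-0.06],[0,0,-0.1],[0,0,-0.13],[0,0,-0.15],[0,0,-0.16],[0,0,-0.16]], rotation=[[0,0,0],[0,0,0],[0,0,0],[0,0,0],[0,0,0],[0,0,0],[0,0,0],[0,0,0]])

```text
clock: 5.1
eef_pos: [0.45, -0.2248, 0.0464]
tool_rot: [0.723, 0.691, 0.0, 0.0]
ft_force: [0.5, -0.0, -5.1]
grip_width: 0.0391
grasp_force: 60.9
```

```bash
python3 go.py 450 -225 7 87.5; python3 - <<'E'
from h import *
c=grab('side','side1'); cv2.imwrite('pics/s1.png',cv2.resize(c['image'][240:440,130:400,::-1],None,fx=2.5,fy=2.5))
E
```

```text
slide [-0.001 -0.     0.158] rot [ 0.     0.    -0.003] calls 0.16
now [ 450.  -224.8   46.4] yaw 87.4 q [-27.  23. -16.  51.   0.  66.] F [ 0.51 -0.01 -5.11] T [ 0.183 -0.003  0.009] Ttool [ 0.005  0.183 -0.009] w 0.0391 t 5.1
```

View pics/s1.png

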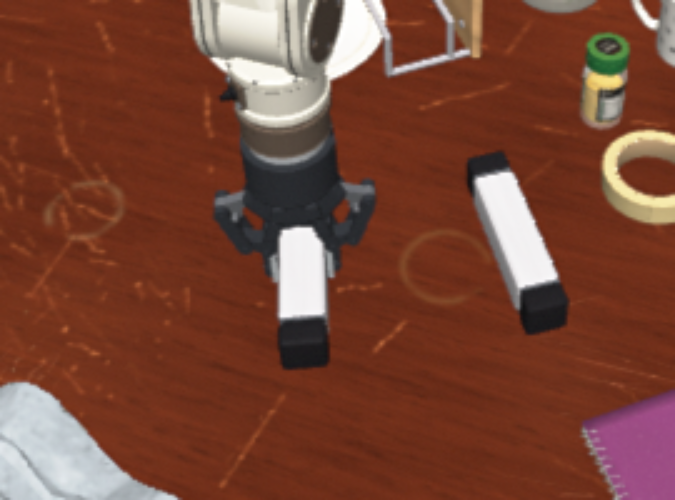

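Mill B is gripped level. The moment Tx is +0.18 N·m, so the heavy end is at world −y (tool −x). Turning to yaw 193.1° therefore puts the heavy end to the backboard.

Request:
drive_tool(slide=[[0,0,-0.1],[0.03,0.01,-0.25],[0.1,0.02,-0.4],[0.2,0.03,-0.5],[0.3,0.04,-0.55],[0.4,0.05,-0.57],[0.5,0.06,-0.58],[0.55,0.07,-0.58]], rotation=[[0,0,-0.08],[0,0,-0.2],[0,0,-0.35],[0,0,-0.5],[0,0,-0.65],[0,0,-0.8],[0,0,-0.93],[0,0,-1.0]])

```text
clock: 6.15
eef_pos: [0.4735, -0.0872, 0.1911]
tool_rot: [0.528, 0.849, -0.0, -0.0]
ft_force: [-0.5, 0.5, -3.6]
grip_width: 0.0391
grasp_force: 61.9
```

```bash
python3 go.py 513.3 218.8 190 193.1
```

```text
slide [1.028 0.683 0.004] rot [-1.000e-03 -1.000e-03 -2.684e+00] calls 2.68
now [473.5 -87.2 191.1] yaw 116.2 q [-10.  13.  -7.  70.  -0.  53.] F [-0.51  0.46 -3.58] T [0.13  0.089 0.021] Ttool [ 0.022  0.156 -0.021] w 0.0391 t 6.15
```

Request:
drive_tool(slide=[[0.05,0.03,0],[0.13,0.08,0],[0.22,0.14,0],[0.31,0.2,0],[0.4,0.26,0],[0.48,0.31,0],[0.54,0.35,0],[0.56,0.37,0]], rotation=[[0,0,-0.08],[0,0,-0.2],[0,0,-0.35],[0,0,-0.5],[0,0,-0.65],[0,0,-0.8],[0,0,-0.93],[0,0,-1.0]])

```text
clock: 7.15
eef_pos: [0.4953, 0.0788, 0.1911]
tool_rot: [0.302, 0.953, -0.0, -0.0]
ft_force: [0.6, -0.3, -5.5]
grip_width: 0.0394
grasp_force: 61.9
```

```bash
python3 go.py 513.3 218.8 190 193.1
```

```text
slide [0.263 0.499 0.004] rot [-1.000e-03 -1.000e-03 -1.683e+00] calls 1.68
now [495.3  78.8 191.1] yaw 144.9 q [ 9. 15. -4. 71. -0. 44.] F [ 0.57 -0.33 -5.51] T [ 0.097  0.177 -0.028] Ttool [0.022 0.2   0.028] w 0.0394 t 7.15
```

Request:
drive_tool(slide=[[0.02,0.04,0],[0.06,0.12,0],[0.11,0.21,0],[0.16,0.3,0],[0.21,0.39,0],[0.24,0.46,0],[0.26,0.49,0.004],[0.263,0.499,0.004]], rotation=[[0,0,-0.08],[0,0,-0.2],[0,0,-0.35],[0,0,-0.5],[0,0,-0.65],[0,0,-0.8],[0,0,-0.93],[0,0,-1.0]])

```text
clock: 8.15
eef_pos: [0.5136, 0.2182, 0.1899]
tool_rot: [0.057, 0.998, -0.0, -0.0]
ft_force: [0.6, -0.0, -5.0]
grip_width: 0.0393
grasp_force: 61.9
```

```bash
python3 go.py 513.3 218.8 130 193.1
```

```text
slide [0.001 0.002 0.24 ] rot [-0.001 -0.001 -0.685] calls 0.68
now [513.6 218.2 189.9] yaw 173.5 q [23. 22.  5. 73. -0. 30.] F [ 0.57 -0.02 -4.99] T [-0.063  0.176  0.003] Ttool [ 0.082  0.168 -0.003] w 0.0393 t 8.15
```

Request:
drive_tool(slide=[[0,0,0.02],[0,0,0.06],[0,0,0.1],[0,0,0.14],[0,0,0.18],[0,0,0.21],[0,0,0.22],[0,0,0.22]], rotation=[[0,0,-0.08],[0,0,-0.2],[0,0,-0.35],[0,0,-0.5],[0,0,-0.62],[0,0,-0.68],[0,0,-0.685],[0,0,-0.685]])

```text
clock: 9.15
eef_pos: [0.5137, 0.2178, 0.1354]
tool_rot: [-0.113, 0.994, -0.0, -0.0]
ft_force: [0.3, 0.5, -4.3]
grip_width: 0.0391
grasp_force: 61.9
```

```bash
python3 go.py 513.3 218.8 72 193.1; python3 - <<'E'
from h import *
c=grab('top','top2'); im=c['image'][180:330,180:380,::-1]; cv2.imwrite('pics/t2.png',cv2.resize(im,None,fx=4,fy=4,interpolation=cv2.INTER_CUBIC))
# mill top & board in rest frame
P=cloud(c)[180:330,180:380].reshape(-1,3); th=np.radians(13.1); ex=np.array([np.cos(th),np.sin(th)]);ey=np.array([-ex[1],ex[0]])
d=(P[:,:2]-[.530,.1734])*1000; X=d@ex;Y=d@ey;z=P[:,2]*1000
m=(z>158)&(z<176)&(abs(Y-48)<40)&(X<110);print('mill',m.sum(),X[m].min(),X[m].max(),Y[m].min(),Y[m].max())
for lo,hi in((-110,-60),(-60,0),(0,20)):
    b=(z>92)&(z<104)&(Y>lo)&(Y<hi)&(X>80);print('board',X[b].min(),X[b].max())
E
```

```text
slide [0.001 0.004 0.253] rot [-0.    -0.    -0.005] calls 0.25
now [513.7 217.8 135.4] yaw -167.0 q [23. 24. -1. 66. -0. 10.] F [ 0.27  0.5  -4.27] T [-0.01   0.171 -0.064] Ttool [-0.029  0.169  0.064] w 0.0391 t 9.15
mill 894 -97.53701641199834 88.5121571026602 25.961949857996217 66.44354323769383
board 96.18749162438763 108.30638168047317
board 96.19637421924972 108.2155070140917
board 96.49881858443327 108.53754278672649
```

View pics/t2.png

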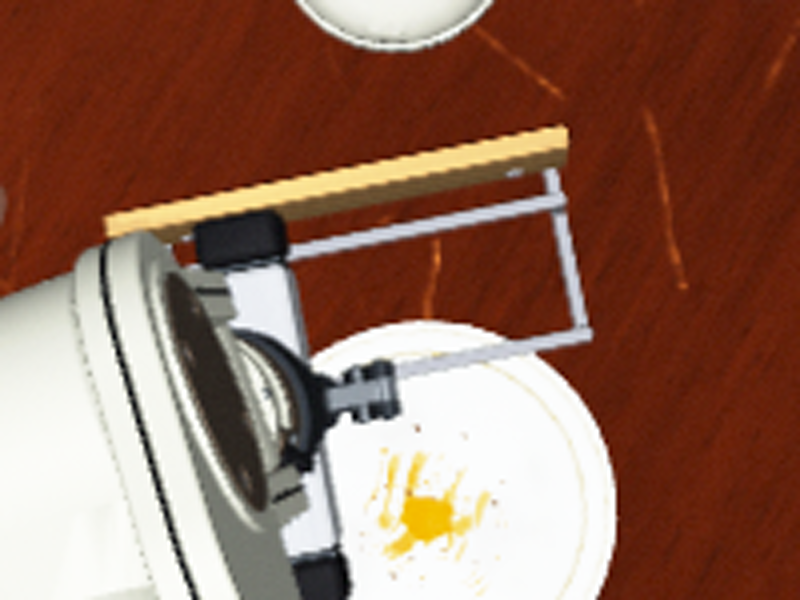

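The held mill's heavy cap is at about (240,240), roughly 7 mm short of the board and square to it. I'll descend in front of it.

Request:
drive_tool(slide=[[0,0,0.03],[0,0,0.08],[0,0,0.13],[0,0,0.18],[0,0,0.22],[0,0,0.24],[0,0,0.25],[0,0,0.25]], rotation=[[0,0,0],[0,0,0],[0,0,0],[0,0,0],[0,0,0],[0,0,0],[0,0,0],[0,0,0]])

```text
clock: 10.2
eef_pos: [0.5138, 0.2181, 0.0729]
tool_rot: [-0.113, 0.994, 0.0, 0.0]
ft_force: [-0.2, -0.8, -5.1]
grip_width: 0.0392
grasp_force: 61.9
```

Request:
drive_tool(slide=[[-0.004,0,0.002],[-0.007,0,0.005],[-0.01,0,0.008],[-0.013,0,0.011],[-0.016,0,0.014],[-0.018,0,0.016],[-0.02,0,0.018],[-0.02,0,0.018]], rotation=[[0,0,0],[0,0,0],[0,0,0],[0,0,0],[0,0,0],[0,0,0],[0,0,0],[0,0,0]])

```text
clock: 11.2
eef_pos: [0.5185, 0.2191, 0.0682]
tool_rot: [-0.113, 0.994, 0.0, -0.0]
ft_force: [0.3, 0.0, -4.6]
grip_width: 0.0395
grasp_force: 61.9
```

```bash
python3 go.py 519.1 220.2 67 193.1
```

```text
slide [-0.003  0.004  0.005] rot [ 0.    -0.    -0.004] calls 0.0
now [518.5 219.1  68.2] yaw -167.0 q [23. 28. -5. 57.  0. 10.] F [ 0.27  0.02 -4.58] T [-0.004  0.127 -0.037] Ttool [-0.025  0.125  0.037] w 0.0395 t 11.2
```

Request:
drive_tool(slide=[[-0.001,0,0.001],[-0.002,0,0.002],[-0.003,0,0.003],[-0.004,0,0.004],[-0.005,0,0.005],[-0.006,0,0.006],[-0.006,0,0.007],[-0.006,0,0.007]], rotation=[[0,0,0],[0,0,0],[0,0,0],[0,0,0],[0,0,0],[0,0,0],[0,0,0],[0,0,0]])

```text
clock: 12.2
eef_pos: [0.5198, 0.2194, 0.067]
tool_rot: [-0.113, 0.994, 0.0, 0.0]
ft_force: [-3.0, -0.4, 1.4]
grip_width: 0.0392
grasp_force: 62.3
```

```bash
python3 go.py 519.1 220.2 67 193.1
```

```text
slide [ 0.002  0.004 -0.   ] rot [ 0.     0.    -0.004] calls 0.0
now [519.8 219.4  67. ] yaw -167.0 q [23. 28. -5. 57.  0. 10.] F [-3.05 -0.43  1.42] T [-0.206  0.551  0.025] Ttool [ 0.077  0.583 -0.025] w 0.0392 t 12.2
```

Contact is light on the rails (weight carried) and on the board (−3 N). Releasing now.

Request:
drive_tool(slide=[[0,0,0],[0,0,0],[0,0,0],[0,0,0],[0,0,0],[0,0,0],[0,0,0],[0,0,0]], rotation=[[0,0,0],[0,0,0],[0,0,0],[0,0,0],[0,0,0],[0,0,0],[0,0,0],[0,0,0]], gripper=1)

```text
clock: 13.2
eef_pos: [0.52, 0.2194, 0.0666]
tool_rot: [-0.113, 0.994, 0.0, 0.0]
ft_force: [-0.0, 0.4, 0.5]
grip_width: 0.0851
grasp_force: 0.0
```

Request:
drive_tool(slide=[[0,0,-0.03],[0,0,-0.1],[0,0,-0.2],[0,0,-0.3],[0,0,-0.4],[0,0,-0.48],[0,0,-0.52],[0,0,-0.54]], rotation=[[0,0,0],[0,0,0],[0,0,0],[0,0,0],[0,0,0],[0,0,0],[0,0,0],[0,0,0]])

```text
clock: 14.2
eef_pos: [0.52, 0.2195, 0.2021]
tool_rot: [-0.113, 0.994, 0.0, 0.0]
ft_force: [0.1, -0.4, 0.4]
grip_width: 0.0856
grasp_force: 0.0
```

```bash
python3 go.py 645.8 -193.3 190 97.6
```

```text
slide [-0.119 -1.722  0.048] rot [1.00e-03 1.00e-03 3.33e+00] calls 3.33
now [520.  219.5 202.1] yaw -167.0 q [23. 22.  7. 75. -0. 10.] F [ 0.06 -0.37  0.36] T [-0.029 -0.007  0.039] Ttool [ 0.03  -0.    -0.039] w 0.0856 t 14.2
```

Request:
drive_tool(slide=[[-0.01,-0.05,0],[-0.02,-0.13,0],[-0.03,-0.22,0],[-0.04,-0.31,0],[-0.04,-0.4,0],[-0.04,-0.5,0],[-0.04,-0.57,0],[-0.04,-0.6,0]], rotation=[[0,0,0.08],[0,0,0.2],[0,0,0.35],[0,0,0.5],[0,0,0.65],[0,0,0.8],[0,0,0.93],[0,0,1.0]])

```text
clock: 15.2
eef_pos: [0.5635, 0.0738, 0.2011]
tool_rot: [0.138, 0.99, -0.0, -0.0]
ft_force: [0.6, 0.4, 0.4]
grip_width: 0.0857
grasp_force: 0.0
```

```bash
python3 go.py 645.8 -193.3 190 97.6; python3 - <<'E'
from h import *
c=grab('top','top3'); P=cloud(c)[180:360,180:380].reshape(-1,3); th=np.radians(13.1); ex=np.array([np.cos(th),np.sin(th)]);ey=np.array([-ex[1],ex[0]])
d=(P[:,:2]-[.530,.1734])*1000; X=d@ex;Y=d@ey;z=P[:,2]*1000
m=(z>92)&(z<110)&(abs(Y-48)<40)&(X<93)&(X>-110);r=cv2.minAreaRect(np.stack([X[m],Y[m]],1).astype(np.float32));print('mill',m.sum(),r)
for s in((X<-50),(X>40)):print(np.median(z[m&s]))
E
```

```text
slide [-0.61  -0.937  0.044] rot [-2.000e-03 -1.000e-03  2.321e+00] calls 2.32
now [563.5  73.8 201.1] yaw 164.1 q [ 7. 22.  8. 75.  0. 23.] F [0.59 0.36 0.4 ] T [0.002 0.013 0.022] Ttool [ 0.002  0.013 -0.022] w 0.0857 t 15.2
mill 1843 ((-0.9574127197265625, 46.58671569824219), (40.665443420410156, 187.8188934326172), 89.87491607666016)
98.81403507569564
99.0039565810995
```

Mill B lies level and square against the board. Now mill A.

Request:
drive_tool(slide=[[-0.03,-0.05,0],[-0.08,-0.12,0],[-0.13,-0.2,0],[-0.18,-0.28,0],[-0.23,-0.35,0],[-0.27,-0.42,0.01],[-0.3,-0.46,0.02],[-0.31,-0.48,0.02]], rotation=[[0,0,0.08],[0,0,0.2],[0,0,0.35],[0,0,0.5],[0,0,0.65],[0,0,0.8],[0,0,0.93],[0,0,1.0]])

```text
clock: 16.25
eef_pos: [0.6058, -0.0624, 0.1961]
tool_rot: [0.379, 0.925, -0.0, -0.0]
ft_force: [-0.1, 0.7, -0.5]
grip_width: 0.0852
grasp_force: 0.0
```

```bash
python3 go.py 645.8 -193.3 170 97.6
```

```text
slide [-0.481 -0.261  0.105] rot [-1.000e-03 -0.000e+00  1.322e+00] calls 1.32
now [605.8 -62.4 196.1] yaw 135.5 q [-6. 27. 15. 77. -0. 39.] F [-0.05  0.68 -0.52] T [ 0.009  0.012 -0.047] Ttool [0.002 0.015 0.047] w 0.0852 t 16.25
```

Request:
drive_tool(slide=[[-0.03,-0.02,0],[-0.1,-0.06,0.01],[-0.18,-0.1,0.03],[-0.27,-0.15,0.05],[-0.36,-0.2,0.07],[-0.43,-0.24,0.09],[-0.47,-0.26,0.1],[-0.481,-0.261,0.105]], rotation=[[0,0,0.08],[0,0,0.2],[0,0,0.35],[0,0,0.5],[0,0,0.65],[0,0,0.8],[0,0,0.93],[0,0,1.0]])

```text
clock: 17.25
eef_pos: [0.6461, -0.1932, 0.1697]
tool_rot: [0.596, 0.803, -0.0, -0.0]
ft_force: [-0.4, -0.1, -0.1]
grip_width: 0.0855
grasp_force: 0.0
```

```bash
python3 go.py 645.8 -193.3 6 97.6
```

```text
slide [-0.    -0.001  0.655] rot [-0.001 -0.     0.322] calls 0.65
now [ 646.1 -193.2  169.7] yaw 106.8 q [-17.  36.  25.  79.  -0.  57.] F [-0.37 -0.11 -0.1 ] T [ 0.021 -0.025 -0.025] Ttool [-0.03   0.013  0.025] w 0.0855 t 17.25
```

Request:
drive_tool(slide=[[0,0,0.06],[0,0,0.16],[0,0,0.28],[0,0,0.4],[0,0,0.52],[0,0,0.6],[0,0,0.645],[0,0,0.655]], rotation=[[0,0,0.15],[0,0,0.322],[0,0,0.322],[0,0,0.322],[0,0,0.322],[0,0,0.322],[0,0,0.322],[0,0,0.322]])

```text
clock: 18.25
eef_pos: [0.6459, -0.1914, 0.006]
tool_rot: [0.657, 0.754, -0.0, -0.0]
ft_force: [-0.1, 0.2, 0.7]
grip_width: 0.0853
grasp_force: 0.0
```

Request:
drive_tool(slide=[[0,0,0],[0,0,0],[0,0,0],[0,0,0],[0,0,0],[0,0,0],[0,0,0],[0,0,0]], rotation=[[0,0,0],[0,0,0],[0,0,0],[0,0,0],[0,0,0],[0,0,0],[0,0,0],[0,0,0]], gripper=0)

```text
clock: 19.25
eef_pos: [0.6469, -0.192, 0.0078]
tool_rot: [0.657, 0.754, 0.0, 0.001]
ft_force: [-1.5, 0.2, 6.5]
grip_width: 0.0391
grasp_force: 62.3
```

```bash
python3 go.py 645.8 -193.3 6 97.6
```

```text
slide [-0.004 -0.005  0.007] rot [0.004 0.002 0.007] calls 0.01
now [ 646.9 -192.     7.8] yaw 97.8 q [-17.  42.  12.  59.  -0.  66.] F [-1.54  0.2   6.47] T [ 0.007  0.282 -0.043] Ttool [0.278 0.045 0.043] w 0.0391 t 19.25
```

Request:
drive_tool(slide=[[0,0,-0.01],[0,0,-0.03],[0,0,-0.06],[0,0,-0.1],[0,0,-0.13],[0,0,-0.15],[0,0,-0.16],[0,0,-0.16]], rotation=[[0,0,0],[0,0,0],[0,0,0],[0,0,0],[0,0,0],[0,0,0],[0,0,0],[0,0,0]])

```text
clock: 20.25
eef_pos: [0.6461, -0.1916, 0.0467]
tool_rot: [0.657, 0.754, 0.0, 0.0]
ft_force: [-0.2, -0.7, -4.1]
grip_width: 0.039
grasp_force: 61.2
```

```bash
python3 go.py 646.4 -192.6 6 97.6
```

```text
slide [-0.004  0.     0.163] rot [0.    0.    0.008] calls 0.16
now [ 646.1 -191.6   46.7] yaw 97.8 q [-17.  40.  14.  64.  -0.  66.] F [-0.17 -0.75 -4.06] T [-0.238 -0.051  0.026] Ttool [-0.018 -0.242 -0.026] w 0.039 t 20.25
```

The moment is now Tx = −0.24, so mill A's heavy end is at +y (tool +x). It needs yaw ≈14°, which is reachable at rest y = −70 mm, where joint 6 is at about 176°.

Request:
drive_tool(slide=[[0,0,-0.08],[0,0,-0.2],[0.03,-0.01,-0.34],[0.1,-0.03,-0.46],[0.18,-0.06,-0.54],[0.26,-0.09,-0.57],[0.33,-0.12,-0.58],[0.36,-0.13,-0.58]], rotation=[[0,0,0.05],[0,0,0.13],[0,0,0.27],[0,0,0.43],[0,0,0.6],[0,0,0.78],[0,0,0.9],[0,0,0.96]])

```text
clock: 21.25
eef_pos: [0.6009, -0.1058, 0.1917]
tool_rot: [0.818, 0.576, -0.0, -0.0]
ft_force: [0.2, -0.3, -4.9]
grip_width: 0.0391
grasp_force: 61.5
```

```bash
python3 go.py 542 104.3 190 14.3
```

```text
slide [ 0.712 -0.505  0.007] rot [-1.000e-03  1.000e-03  1.955e+00] calls 1.96
now [ 600.9 -105.8  191.7] yaw 70.3 q [-10.  27.  14.  77.   0. 100.] F [ 0.21 -0.32 -4.88] T [-0.136  0.018 -0.   ] Ttool [-0.029 -0.134  0.   ] w 0.0391 t 21.25
```

Request:
drive_tool(slide=[[0.04,-0.03,0],[0.1,-0.07,0],[0.17,-0.12,0],[0.25,-0.18,0],[0.32,-0.23,0],[0.38,-0.27,0],[0.42,-0.3,0],[0.44,-0.31,0]], rotation=[[0,0,0.08],[0,0,0.2],[0,0,0.35],[0,0,0.5],[0,0,0.65],[0,0,0.8],[0,0,0.93],[0,0,1.0]])

```text
clock: 22.25
eef_pos: [0.5649, 0.0236, 0.1912]
tool_rot: [0.935, 0.356, -0.001, -0.0]
ft_force: [0.5, -0.5, -4.5]
grip_width: 0.039
grasp_force: 61.5
```

```bash
python3 go.py 542 104.3 190 14.3
```

```text
slide [ 0.146 -0.302  0.005] rot [-0.002  0.003  0.955] calls 0.95
now [564.9  23.6 191.2] yaw 41.7 q [  2.  22.   6.  74.   0. 141.] F [ 0.53 -0.52 -4.46] T [-0.172  0.124  0.01 ] Ttool [-0.046 -0.207 -0.009] w 0.039 t 22.25
```

Request:
drive_tool(slide=[[0.01,-0.03,0],[0.03,-0.07,0],[0.06,-0.12,0],[0.08,-0.17,0],[0.1,-0.22,0],[0.12,-0.26,0],[0.14,-0.29,0.005],[0.146,-0.302,0.005]], rotation=[[0,0,0.08],[0,0,0.2],[0,0,0.35],[0,0,0.5],[0,0,0.65],[0,0,0.8],[0,0,0.91],[-0.002,0.003,0.955]])

```text
clock: 23.25
eef_pos: [0.5422, 0.1039, 0.1898]
tool_rot: [0.992, 0.125, 0.0, 0.0]
ft_force: [-0.0, 0.3, -3.9]
grip_width: 0.0392
grasp_force: 61.5
```

```bash
cat > chk.py <<'E'
from h import *
c=grab('top','top4'); P=cloud(c)[180:380,180:400].reshape(-1,3); th=np.radians(13.1); ex=np.array([np.cos(th),np.sin(th)]);ey=np.array([-ex[1],ex[0]])
d=(P[:,:2]-[.530,.1734])*1000; X=d@ex;Y=d@ey;z=P[:,2]*1000
zt=bot.get_obs()['eef_pos'][2]*1000+33
m=(abs(z-zt)<8)&(abs(Y+70)<40)&(X<110)&(X>-115);print('A',m.sum(),X[m].min(),X[m].max(),Y[m].min(),Y[m].max())
for s in((X<-50),(X>40)):print(np.median(z[m&s]),Y[m&s].min(),Y[m&s].max())
E
python3 go.py 542 104.3 135 14.3;python3 chk.py
```

```text
slide [-0.    -0.002  0.219] rot [ 0.001 -0.001  0.001] calls 0.22
now [542.2 103.9 189.8] yaw 14.3 q [ 11.  21.   4.  73.  -0. 177.] F [-0.04  0.26 -3.87] T [-0.034  0.222  0.038] Ttool [ 0.022 -0.223 -0.038] w 0.0392 t 23.25
A 131 78.20457870624573 89.73843922748462 -89.25749550975428 -50.073245938114205
  return _methods._mean(a, axis=axis, dtype=dtype,
  ret = ret.dtype.type(ret / rcount)
Traceback (most recent call last):
  File "chk.py", line 6, in <module>
    for s in((X<-50),(X>40)):print(np.median(z[m&s]),Y[m&s].min(),Y[m&s].max())
                                                     ~~~~~~~~~~^^
ValueError: zero-size array to reduction operation minimum which has no identity
```

Request:
drive_tool(slide=[[0,0,0.05],[0,0,0.13],[0,0,0.22],[0,0,0.31],[0,0,0.39],[0,0,0.44],[0,0,0.46],[0,0,0.467]], rotation=[[0,0,0],[0,0,0],[0,0,0],[0,0,0],[0,0,0],[0,0,0],[0,0,0],[0,0,0]])

```text
clock: 24.3
eef_pos: [0.5433, 0.1034, 0.0736]
tool_rot: [0.992, 0.125, 0.001, 0.0]
ft_force: [0.7, 0.3, -4.5]
grip_width: 0.0393
grasp_force: 61.5
```

Request:
drive_tool(slide=[[0.003,0,0.002],[0.006,0,0.005],[0.009,0,0.008],[0.012,0,0.011],[0.014,0,0.014],[0.016,0,0.017],[0.016,0,0.018],[0.016,0,0.018]], rotation=[[0,0,0],[0,0,0],[0,0,0],[0,0,0],[0,0,0],[0,0,0],[0,0,0],[0,0,0]])

```text
clock: 25.3
eef_pos: [0.5469, 0.1044, 0.069]
tool_rot: [0.992, 0.125, 0.001, 0.0]
ft_force: [-0.3, -0.4, -5.1]
grip_width: 0.0391
grasp_force: 61.5
```

```bash
python3 go.py 547.8 105.7 67 14.3
```

```text
slide [ 0.005 -0.004  0.008] rot [ 0.001 -0.003  0.   ] calls 0.01
now [546.9 104.4  69. ] yaw 14.3 q [ 11.  27.  -6.  57.  -0. 177.] F [-0.27 -0.43 -5.07] T [-0.075  0.216 -0.065] Ttool [-0.019 -0.227  0.065] w 0.0391 t 25.3
```

Request:
drive_tool(slide=[[0.001,0,0.002],[0.002,0,0.003],[0.003,0,0.004],[0.004,0,0.006],[0.005,0,0.008],[0.006,0,0.009],[0.006,0,0.01],[0.006,0,0.01]], rotation=[[0,0,0],[0,0,0],[0,0,0],[0,0,0],[0,0,0],[0,0,0],[0,0,0],[0,0,0]])

```text
clock: 26.3
eef_pos: [0.5479, 0.1047, 0.0677]
tool_rot: [0.992, 0.125, 0.001, 0.0]
ft_force: [-7.6, -0.5, 6.4]
grip_width: 0.0391
grasp_force: 62.7
```

```bash
python3 go.py 547.8 105.7 67 14.3
```

```text
slide [ 0.001 -0.004  0.003] rot [ 0.001 -0.003  0.   ] calls 0.0
now [547.9 104.7  67.7] yaw 14.3 q [ 11.  27.  -6.  57.  -0. 177.] F [-7.6  -0.48  6.36] T [-0.27   1.183 -0.017] Ttool [ 0.031 -1.213  0.016] w 0.0391 t 26.3
```

Request:
drive_tool(slide=[[0,0,0],[0,0,0],[0,0,0],[0,0,0],[0,0,0],[0,0,0],[0,0,0],[0,0,0]], rotation=[[0,0,0],[0,0,0],[0,0,0],[0,0,0],[0,0,0],[0,0,0],[0,0,0],[0,0,0]], gripper=1)

```text
clock: 27.3
eef_pos: [0.5484, 0.1048, 0.0666]
tool_rot: [0.992, 0.125, 0.001, 0.0]
ft_force: [-0.1, -0.1, -0.5]
grip_width: 0.0853
grasp_force: 0.0
```

Request:
drive_tool(slide=[[0,0,-0.03],[0,0,-0.1],[0,0,-0.2],[0,0,-0.3],[0,0,-0.4],[0,0,-0.48],[0,0,-0.52],[0,0,-0.54]], rotation=[[0,0,0],[0,0,0],[0,0,0],[0,0,0],[0,0,0],[0,0,0],[0,0,0],[0,0,0]])

```text
clock: 28.3
eef_pos: [0.5482, 0.1048, 0.2022]
tool_rot: [0.992, 0.125, 0.001, 0.0]
ft_force: [-0.5, 0.4, 0.0]
grip_width: 0.0853
grasp_force: 0.0
```

Request:
drive_tool(slide=[[0,0.05,0],[0,0.15,0],[0,0.3,0],[0,0.45,0],[0,0.6,0],[0,0.75,0],[0,0.85,0],[0,0.9,0]], rotation=[[0,0,0],[0,0,0],[0,0,0],[0,0,0],[0,0,0],[0,0,0],[0,0,0],[0,0,0]])

```text
clock: 29.3
eef_pos: [0.6033, -0.1153, 0.2004]
tool_rot: [0.992, 0.123, -0.0, -0.0]
ft_force: [-0.1, -0.6, 0.4]
grip_width: 0.0849
grasp_force: 0.0
```

```bash
python3 - <<'E'
from h import *
c=grab('top','top5'); P=cloud(c)[180:380,180:400].reshape(-1,3); th=np.radians(13.1); ex=np.array([np.cos(th),np.sin(th)]);ey=np.array([-ex[1],ex[0]])
d=(P[:,:2]-[.530,.1734])*1000; X=d@ex;Y=d@ey;z=P[:,2]*1000
for y in(47,-70):
    m=(z>92)&(z<110)&(abs(Y-y)<40)&(X<93.5)&(X>-115);print(y,m.sum(),cv2.minAreaRect(np.stack([X[m],Y[m]],1).astype(np.float32)),[np.median(z[m&s]) for s in((X<-50),(X>40))])
cv2.imwrite('pics/t5.png',cv2.resize(c['image'][140:360,120:420,::-1],None,fx=2.5,fy=2.5))
E
```

```text
47 1840 ((-0.7651519775390625, 46.710060119628906), (40.59999465942383, 188.35537719726562), 89.86123657226562) [np.float64(98.98463359904659), np.float64(99.0511923887228)]
-70 1792 ((-0.41675567626953125, -71.57498931884766), (187.9139404296875, 39.96514892578125), 1.1364459991455078) [np.float64(99.0966693637944), np.float64(98.97455316817039)]
```

View pics/t5.png

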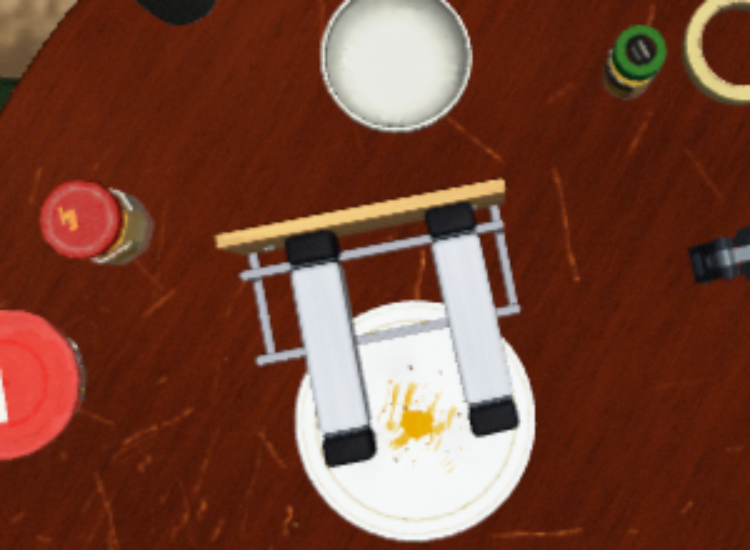

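Both mills lie level on the rails, with caps at (313,247) and (451,220) against the board. The jars and the bowl are untouched.

```bash
python3 -c "
from workcell import bot
print(bot.job_done())"
```

```text
the job is handed in; nothing more can be done
None
```

Job handed in at about 29 s: in the last top view both mills lay level on the rest, square to and against the backboard, heavy ends in and about 118 mm apart, with the jars and bowl not touched; hand-in returned no verdict.

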